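# Set up a casting flask on the vibrator

## Task

Set up one flask for investing, building it up on the vibrator in this order: the rubber sprue base flat in the middle of the round plate, the wax tree standing in the recess of the base, the tall steel flask lowered over the tree inside the lip of the base without bumping the wax, and last the white filling collar pushed fully home on the top of the flask, letting go of each before taking the next. The wax must never be tipped over; leave the short flask, the mixing bowl and the spatula where they are.

Things in the scene. Friction and masses are not known exactly. Their poses are not given: they have to be found in the camera images.
- vibrator: Investment vibrator, fixed to the bench: green cast housing 130 (its x) by 165 (its y) mm and 52 high, with a round bare aluminium plate of 120 mm diameter on top of it, plate top 75 mm above the bench. The plate is rigid and does not move. Origin: centre of the underside, on the bench; z up, its front with the dial and switch faces its -x.
- plate (a point): Centre of the top face of the vibrator's round plate, 75 mm above the bench.
- sprue_base: Dark grey rubber sprue base (treat as rigid), a round dish of 68 mm outer diameter and 20 mm height; grip it by the outside. Inside its lip (5 mm thick, inner diameter 58 mm) is a floor 10 mm above the underside, and in the middle of that floor a round recess of 39 mm diameter, whose bottom is 5 mm above the underside. 90 g. Origin: centre of the underside; z up.
- wax_tree: Blue-green wax tree 74 mm high, standing upright: round foot of 29 mm diameter (0 to 5 mm above the underside), trunk of 10 mm diameter, small wax rings on branches out to 15 mm from the axis between 18 and 51 mm; the trunk is bare from 51 mm to its top at 74 mm and is to be gripped there. 40 g. Origin: centre of the underside of the foot; z up along the trunk.
- tall_flask: The tall casting flask: plain stainless tube standing on end, open at both ends, 52 mm outer and 48 mm inner diameter, 90 mm high, about 200 g. Origin: centre of its lower end; z up along the tube. It stands on the 10 mm floor of the sprue base, inside the lip.
- collar: White plastic filling collar, an open ring of 66 mm outer diameter and 42 mm height, starting right way up. Its lower 14 mm is a skirt of 58 mm inner diameter that slips over the flask's top; above it an inner shoulder (44 mm inner diameter, 14 to 19 mm above the underside) rests on the flask's rim; above that the wall is 4 mm thick. 60 g. Origin: centre of the underside (skirt end); z up.
- short_flask: A second flask, not for this job: stainless tube of the same 52 mm diameter but only 51 mm high. Origin: centre of its lower end; z up. To be left alone.
- bowl: Grey mixing bowl, 120 mm across the rim, 75 mm high. Origin: centre of the underside; z up. To be left alone.
- spatula: Mixing spatula 200 mm long lying on the bench. Origin: underside, about the middle of its length; x along it. To be left alone.

How it is judged:
On the way, in this order (a step that is already met when the one before it is completed fails the run):
1. the sprue base stands flat in the middle of the plate (within 15 mm) and is let go (horizontal distance between sprue_base and plate below 0.015 m and z of sprue_base in the frame of plate between -0.003 and 0.003 m and angle between sprue_base's own z axis and vertical below 0.07 rad and contact force between the fingers and sprue_base below 0.2 N), for 0.2 s.
2. the wax tree stands in the recess of the base on the plate and is let go (horizontal distance between sprue_base and plate below 0.015 m and z of sprue_base in the frame of plate between -0.003 and 0.003 m and angle between each of sprue_base, wax_tree's own z axis and vertical below 0.07 rad and horizontal distance between wax_tree and sprue_base below 0.007 m and z of wax_tree in the frame of sprue_base between 0.002 and 0.008 m and contact force between the fingers and wax_tree below 0.2 N), for 0.2 s.
3. the tall flask stands on the floor of the base, around the tree, and is let go (horizontal distance between sprue_base and plate below 0.015 m and z of sprue_base in the frame of plate between -0.003 and 0.003 m and angle between each of sprue_base, wax_tree, tall_flask's own z axis and vertical below 0.07 rad and horizontal distance between wax_tree and sprue_base below 0.007 m and z of wax_tree in the frame of sprue_base between 0.002 and 0.008 m and horizontal distance between tall_flask and sprue_base below 0.005 m and z of tall_flask in the frame of sprue_base between 0.007 and 0.013 m and contact force between the fingers and tall_flask below 0.2 N), for 0.2 s.
At the end, for the whole second after the job is handed in: Base flat on the plate within 15 mm of its centre; tree upright on the bottom of the recess, within 7 mm of the middle; tall flask upright on the base's floor, within 5 mm; collar level on the flask's rim, within 3 mm in height and 5 mm sideways; all released and at rest (all of step 3 and horizontal distance between collar and tall_flask below 0.005 m and z of collar in the frame of tall_flask between 0.073 and 0.079 m and angle between collar's own z axis and vertical below 0.07 rad and linear speed of each of sprue_base, wax_tree, tall_flask, collar below 0.02 m/s and contact force between the fingers and sprue_base below 0.2 N and contact force between the fingers and wax_tree below 0.2 N and contact force between the fingers and collar below 0.2 N); the robot touches nothing.
It fails at once if the wax tree is tipped over (more than about 35 degrees) (angle between wax_tree's own z axis and vertical above 0.6 rad).
It fails at once if the tall flask bumps the wax tree (more than 3 N) (contact force between tall_flask and wax_tree above 3 N).
It fails at once if the short flask, bowl or spatula is shifted by more than 20 mm (distance of any of short_flask, bowl, spatula from where it was at the start of the episode above 0.02 m).
It also fails if it takes over 115 s, if anything falls off the work surface, if the arm or the gripper's body presses on something with over 40 N, if the wrist force passes 120 N, or if a joint passes its speed limit or range.

## Robot

A 6-joint arm with a two-finger parallel gripper is mounted at the origin on the work surface. World frame = base frame: x ahead of the robot, y to its left, z up, the work surface at z = 0. Lengths are in m, angles in rad, forces in N, time in s.
With the tool pointing down it reaches from about 0.4 to 0.825 m from the base axis. Payload 7 kg.
Tool frame: the origin (TCP) lies at the very end of the fingers, on their centre line; the grasp point (between the pads) lies arm.hold_point_z behind it (arm.hold_point_z is the distance from the TCP to the grasp point, in m); z points along the fingers, y is the line along which they close (so a half turn about z gives the same grasp; the last joint's range is limited). The gripper opens to 88 mm and grips with 3 to 60 N. Pads are 19 mm wide; open, the fingers measure 130 mm over their backs; the gripper's body (78 mm by 193 mm) begins 47 mm behind the grasp point.
Start: joints at [1.581, 0.359, 0.012, 0, -1.224, -0.288], TCP at [0.185, 0.649, 0.227] pointing down, gripper open.
Joint ranges: [-3.07, 3.07], [-1.43, 2.12], [-1.02, 1.25], [-3.03, 1.67], [-3.05, -0], [-3.03, 3.03]. Speed limits (rad/s): [2.39, 2.39, 3.01, 3.14, 3.14, 3.14].

## Interface

Orientations are given as [roll, pitch, yaw] about the fixed x, y, z axes, in that order (R = Rz(yaw) Ry(pitch) Rx(roll)).
In Python, from station import arm gives the robot as it stands.
- The arm moves only by the tool jog_arm, called after ">>>" as name(argument=value, ...) on one line, values as JSON. Schema: {"type":"object","properties":{"segments":{"type":"array","items":{"type":"number"},"minItems":5,"maxItems":100},"squeeze":{"type":"number"},"only":{"type":"string"},"quiet":{"type":"boolean"},"lines":{"type":"string"}},"required":["segments"],"additionalProperties":false}. segments is one flat list of numbers that holds 1 to 20 rows one after another, with no inner brackets; each row has 5 numbers: the finger opening in m, then dx, dy, dz in parts of the range, where 1.0 means 0.75 m, then a turn about the tool's z in normalised numbers (1 is 2 rad); each row is the pose to reach, as a shift and turn from the pose commanded when the call began, along the tool's axes at that moment; what a row does not reach only later rows make up. A row lasts 1/12 s, in which the tool goes at most 0.0417 m and 0.125 rad, less where a joint would pass 70% of its speed; a pose out of reach is approached as far as the arm can. The fingers move at their own pace and stop on an object; squeeze is the grip in N (left out, the last holds). Time passes only in rows, so rows that do not move let the fingers close. The tool returns the time, the measured TCP pose, the force, the opening and the grip force at its end. only (a regular expression) keeps the lines of the reply that match it, lines (a string "A,B") keeps lines A to B, and quiet returns only ok. Input that does not fit is refused with a message, and nothing moves.
- arm.get_state(): the state, without advancing time (a new reading comes with each control period).
- arm.grab_frame(name): name is "side" or "top"; returns the picture (384x512x3 uint8, red, green, blue); there is no depth.
- arm.camera_params(name): a dict with "fx", "fy", "cx", "cy" (pixels), "T" (4x4, takes a point from camera to world coordinates). Camera axes: x right, y down, z forward; pixel columns grow to the right and rows downward; lengths in m; the calibration is good to about 2 mm. A picture is of the moment at which its call begins. camera_params takes no time and is no camera call.
- arm.job_done(): hands the job in; it is judged then, once.
The state is a dict: "t": time; "q": joint angles; "qd": joint speeds; "joint_efforts": joint torques, N m; "eef_pos": TCP position; "ee_rot": TCP orientation; "force": force on the tool from outside, world axes, zero at the start; "moment": the same for the moment, N m; "width": finger opening in m; "gripper_force": force on a finger pad.
Only numpy, scipy, OpenCV 4.12 (cv2) and the standard library are available. Lean on these libraries where they do the work, as an engineer would, in place of code of your own. Each camera call takes 0.05 s, during which the arm holds its last target. There are 200 camera calls.

## Working session

There is one attempt and no reset: what is moved stays moved. The work goes in short steps, Python scripts to look and compute and a tool call to move; the robot and the scene stay as the last step left them, time stands still between calls to the robot, and variables do not carry over. Pictures are saved under pics/ and viewed, at most 14 in all, crops included, and the job is handed in when it is done.

```bash
ls; mkdir -p pics
```

Run:
```python
from station import arm
import cv2
for n in("side","top"):
    cv2.imwrite(f"pics/{n}0.png",cv2.resize(arm.grab_frame(n)[:,:,::-1],(800,600),interpolation=cv2.INTER_CUBIC))
    print(arm.camera_params(n))
s=arm.get_state();print(s, arm.hold_point_z)
```

```text
pics
station.py
{'fx': 366.4633566662083, 'fy': 366.4633566662083, 'cx': 256.2527025421082, 'cy': 191.9193461882254, 'T': array([[ 0.83338805, -0.30965428,  0.45779753,  0.10489144],
       [-0.55220913, -0.50100092,  0.66638064, -0.64660562],
       [ 0.02300937, -0.80815364, -0.5885221 ,  0.67818998],
       [ 0.        ,  0.        ,  0.        ,  1.        ]])}
{'fx': 479.7844727332087, 'fy': 479.7844727332087, 'cx': 255.7584626753874, 'cy': 193.49344067377345, 'T': array([[ 0.02004766, -0.98344842,  0.18007579,  0.27034541],
       [-0.99965834, -0.02273844, -0.01289049,  0.00541082],
       [ 0.01677177, -0.17975584, -0.98356827,  1.61937606],
       [ 0.        ,  0.        ,  0.        ,  1.        ]])}
{'t': 0.1, 'q': array([ 1.58109323e+00,  3.59322853e-01,  1.11898967e-02, -2.83374542e-04,
       -1.22411930e+00, -2.88131536e-01]), 'qd': array([ 0.00105791, -0.00101277,  0.00070574,  0.00180405,  0.00013389,
        0.00046469]), 'joint_efforts': array([-1.32570232e-03, -5.84166098e+01,  2.93749076e+01,  7.01548263e+00,
        1.01277253e-02, -4.92106869e-05]), 'eef_pos': array([0.18502949, 0.64870675, 0.22573317]), 'ee_rot': array([ 3.14012104e+00, -1.58328013e-04, -2.77930992e-01]), 'force': array([-0.00769033,  0.19998146,  0.24213718]), 'moment': array([ 0.02254343,  0.00652264, -0.02920584]), 'gripper_force': 0.0, 'width': 0.08741577161243844} 0.0188
```

View pics/side0.png

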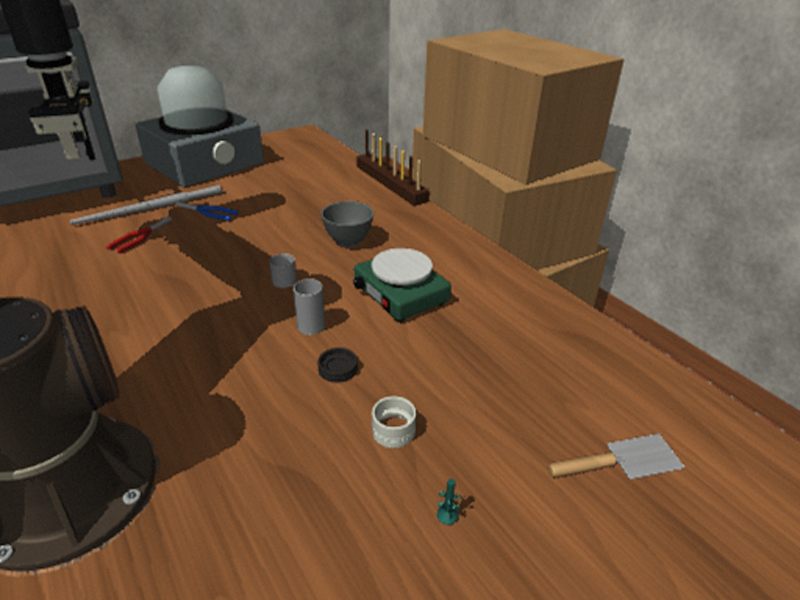

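View pics/top0.png

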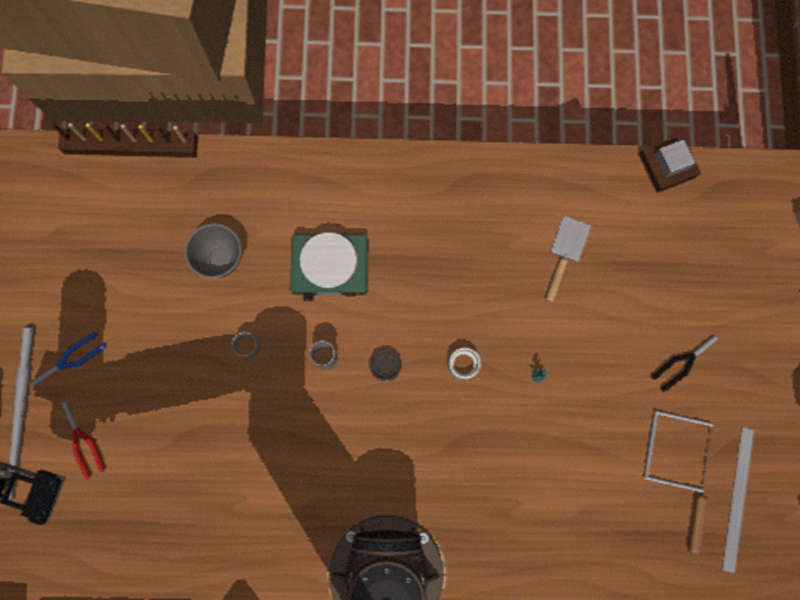

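Both views show the objects in a row. In the top picture: plate (328,260), base (385,363), tall flask rim (322,351), collar (465,362), tree foot (539,375), and short flask (245,344). I'll overlay model outlines at these first estimates to refine them.

Create h.py:
```python
from station import arm
import numpy as np, cv2
P={n:arm.camera_params(n) for n in("side","top")}
def ray(n,u,v,z):
    p=P[n];T=p["T"];d=T[:3,:3]@[(u-p["cx"])/p["fx"],(v-p["cy"])/p["fy"],1];o=T[:3,3]
    return o+d*(z-o[2])/d[2]
def proj(n,X):
    p=P[n];T=p["T"];c=(np.atleast_2d(X)-T[:3,3])@T[:3,:3]
    return np.c_[p["fx"]*c[:,0]/c[:,2]+p["cx"],p["fy"]*c[:,1]/c[:,2]+p["cy"]]
def circ(c,r,z):
    a=np.linspace(0,2*np.pi,60);return np.c_[c[0]+r*np.cos(a),c[1]+r*np.sin(a),0*a+z]
M=dict(plate=[(.06,.075)],base=[(.034,.02),(.034,0)],flask=[(.026,.09),(.026,0)],collar=[(.033,.042),(.033,0)],tree=[(.0145,.0),(.005,.074)])
def crop(n,x0,y0,x1,y1,k,fn,C=None,img=None):
    img=arm.grab_frame(n) if img is None else img
    im=cv2.resize(img[y0:y1,x0:x1,::-1],None,fx=k,fy=k,interpolation=cv2.INTER_CUBIC)
    for o,c in (C or {}).items():
        for r,z in M[o]:
            q=(proj(n,circ(c,r,z))-[x0,y0]+.5)*k-.5
            cv2.polylines(im,[np.round(q*8).astype(int)],True,(0,0,255) ,1,cv2.LINE_AA,3)
    cv2.imwrite(fn,im)
```

Run:
```python
from h import *
px=dict(plate=(328,260,.075),base=(385,363,.02),flask=(322,351,.09),collar=(465,362,.042),tree=(539,375,.003))
C={o:ray("top",(u+.5)/1.5625-.5,(v+.5)/1.5625-.5,z)[:2] for o,(u,v,z) in px.items()}
print(C)
crop("top",165,135,365,255,4,"pics/t1.png",C)
crop("side",170,150,320,345,3,"pics/s1.png",C)
```

```text
{'plate': array([0.64110204, 0.13892055]), 'base': array([0.43128028, 0.01366396]), 'flask': array([0.44602898, 0.14275197]), 'collar': array([ 0.4348537 , -0.15527268]), 'tree': array([ 0.41425362, -0.31949223])}
```

View pics/t1.png

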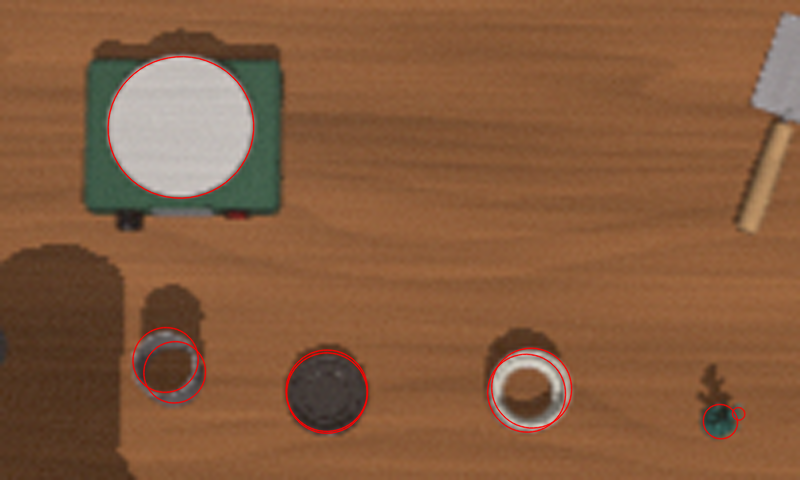

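View pics/s1.png

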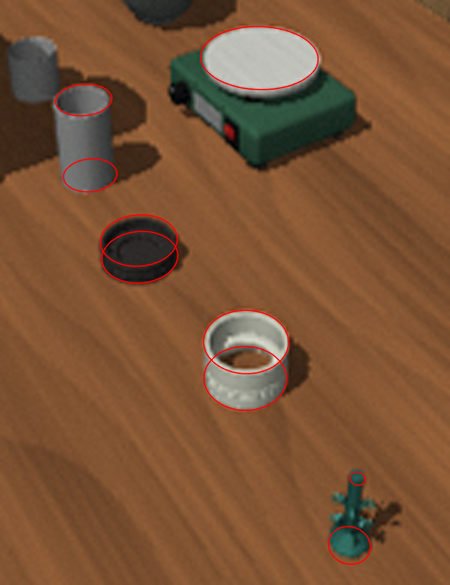

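The outlines fit to within about 2 mm in both views. In the crops, the flask's rim is at (165,360) in the top one and (83,100) in the side one. The gripper can centre the objects more precisely, so I'll start with the base.

Create d.py:
```python
import sys,numpy as np
from station import arm
from scipy.spatial.transform import Rotation as R
x,y,z,psi=map(float,sys.argv[1:5])
s=arm.get_state();r=R.from_euler("xyz",s["ee_rot"])
d=r.inv().apply(np.array([x,y,z])-s["eef_pos"])
w=(s["ee_rot"][2]-psi+np.pi)%(2*np.pi)-np.pi
print("d",d.round(4),"turn",round(w,3),"q",s["q"].round(2),"t",s["t"],"tilt",s["ee_rot"].round(4))
```

```bash
python3 d.py .431 .014 .12 -1.571
```

```text
d [0.4106 0.5429 0.1066] turn 1.293 q [ 1.58  0.36  0.01 -0.   -1.22 -0.29] t 0.2 tilt [ 3.1406e+00 -1.0000e-04 -2.7780e-01]
```

Careful with the scale: shifts go in shares of 0.75 m and turns go in shares of 2 rad. That gives: 0.543 m / 0.75 = 0.724, 0.02 m / 0.75 = 0.0267, 1.293 rad / 2 = 0.6465.

>>> jog_arm(segments=[0.088, 0.5467, 0.724, 0.0267, 0.6465, 0.088, 0.5467, 0.724, 0.0267, 0.6465, 0.088, 0.5467, 0.724, 0.0267, 0.6465, 0.088, 0.5467, 0.724, 0.0267, 0.6465, 0.088, 0.5467, 0.724, 0.0267, 0.6465, 0.088, 0.5467, 0.724, 0.0267, 0.6465, 0.088, 0.5467, 0.724, 0.0267, 0.6465, 0.088, 0.5467, 0.724, 0.0267, 0.6465, 0.088, 0.5467, 0.724, 0.0267, 0.6465, 0.088, 0.5467, 0.724, 0.0267, 0.6465, 0.088, 0.5467, 0.724, 0.0267, 0.6465, 0.088, 0.5467, 0.724, 0.0267, 0.6465, 0.088, 0.5467, 0.724, 0.0267, 0.6465, 0.088, 0.5467, 0.724, 0.0267, 0.6465, 0.088, 0.5467, 0.724, 0.0267, 0.6465, 0.088, 0.5467, 0.724, 0.0267, 0.6465, 0.088, 0.5467, 0.724, 0.0267, 0.6465, 0.088, 0.5467, 0.724, 0.0667, 0.6465, 0.088, 0.5467, 0.724, 0.12, 0.6465, 0.088, 0.5467, 0.724, 0.1427, 0.6465], squeeze=15)

```text
t: 1.87
eef_pos: [0.4284, 0.0131, 0.1162]
ee_rot: [3.138, -0.0, -1.574]
force: [-0.6, -0.7, -0.5]
width: 0.0877
gripper_force: 0.0
```

```bash
python3 d.py .431 .014 .004 -1.571
```

```text
d [-0.001  -0.0029  0.1122] turn -0.003 q [ 0.49  0.06 -0.66 -0.   -0.86 -0.5 ] t 1.8667 tilt [ 3.1383e+00 -4.0000e-04 -1.5737e+00]
```

To row units: 0.11 m / 0.75 = 0.1467, 0.1 m / 0.75 = 0.1333.

>>> jog_arm(segments=[0.088, -0.0013, -0.0027, 0.0533, 0, 0.088, -0.0013, -0.0027, 0.1067, 0, 0.088, -0.0013, -0.0027, 0.1333, 0, 0.088, -0.0013, -0.0027, 0.1467, 0, 0.088, -0.0013, -0.0027, 0.1467, 0, 0.06, -0.0013, -0.0027, 0.1467, 0, 0.06, -0.0013, -0.0027, 0.1467, 0, 0.06, -0.0013, -0.0027, 0.1467, 0, 0.06, -0.0013, -0.0027, 0.1467, 0, 0.06, -0.0013, -0.0027, 0.1467, 0, 0.06, -0.0013, -0.0027, 0.1467, 0, 0.06, -0.0013, -0.0027, 0.1467, 0, 0.06, -0.0013, -0.0027, 0.1467, 0, 0.06, -0.0013, -0.0027, 0.1467, 0], squeeze=15)

```text
t: 3.03
eef_pos: [0.4331, 0.0158, 0.0104]
ee_rot: [-3.14, 0.001, -1.57]
force: [-1.6, 0.2, 8.2]
width: 0.0681
gripper_force: 15.0
```

```bash
python3 d.py .641 .139 .12 -1.571
```

```text
d [-0.1232 -0.2081 -0.1091] turn 0.001 q [ 0.5   0.24 -0.78  0.   -0.55 -0.49] t 3.0333 tilt [-3.1400e+00  7.0000e-04 -1.5704e+00]
```

To row units: -0.13 m / 0.75 = -0.1733, -0.11 m / 0.75 = -0.1467.

>>> jog_arm(segments=[0.06, 0, 0, -0.04, 0, 0.06, 0, 0, -0.0933, 0, 0.06, 0, 0, -0.1467, 0, 0.06, 0, 0, -0.1733, 0, 0.06, 0, 0, -0.1733, 0, 0.06, 0, 0, -0.1733, 0])

```text
t: 3.53
eef_pos: [0.4331, 0.0159, 0.141]
ee_rot: [-3.138, 0.002, -1.571]
force: [-0.2, 0.6, -2.1]
width: 0.0678
gripper_force: 15.0
```

```bash
python3 d.py .641 .139 .12 -1.571
python3 -c "
from h import *
crop('side',150,100,350,250,4,'pics/s2.png')"
```

```text
d [-0.1231 -0.2078  0.022 ] turn 0.0 q [ 0.49  0.03 -0.62 -0.   -0.92 -0.49] t 3.5333 tilt [-3.138e+00  2.200e-03 -1.571e+00]
```

View pics/s2.png

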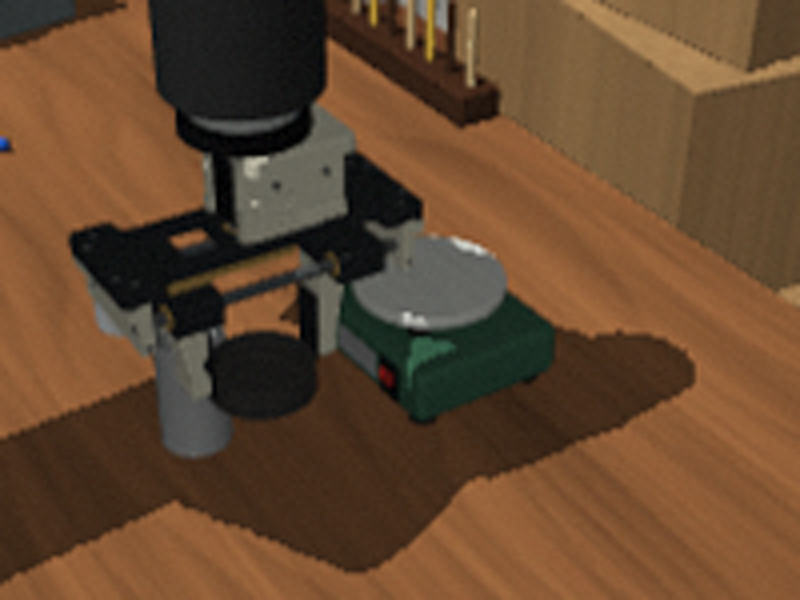

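The base is held level, at (262,375) in this crop. Next I'll carry it over the plate.

To row units: -0.208 m / 0.75 = -0.2773, -0.123 m / 0.75 = -0.164.

>>> jog_arm(segments=[0.06, -0.164, -0.2773, 0, 0, 0.06, -0.164, -0.2773, 0, 0, 0.06, -0.164, -0.2773, 0, 0, 0.06, -0.164, -0.2773, 0, 0, 0.06, -0.164, -0.2773, 0, 0, 0.06, -0.164, -0.2773, 0, 0, 0.06, -0.164, -0.2773, 0.0267, 0, 0.06, -0.164, -0.2773, 0.06, 0, 0.06, -0.164, -0.2773, 0.06, 0, 0.06, -0.164, -0.2773, 0.06, 0])

```text
t: 4.42
eef_pos: [0.6387, 0.1375, 0.0916]
ee_rot: [3.136, -0.003, -1.571]
force: [0.3, -0.3, -0.7]
width: 0.068
gripper_force: 15.0
```

```bash
python3 d.py .641 .139 .0854 -1.571
```

```text
d [-0.0015 -0.0024  0.0062] turn 0.0 q [ 0.51  0.44 -0.2  -0.   -0.94 -0.51] t 4.4167 tilt [ 3.1359e+00 -3.0000e-03 -1.5709e+00]
```

To row units: 0.005 m / 0.75 = 0.0067, 0.003 m / 0.75 = 0.004.

>>> jog_arm(segments=[0.06, -0.0013, -0.0027, 0.004, 0, 0.06, -0.0013, -0.0027, 0.0067, 0, 0.06, -0.0013, -0.0027, 0.0067, 0, 0.06, -0.0013, -0.0027, 0.0067, 0])

```text
t: 4.75
eef_pos: [0.6427, 0.1395, 0.0905]
ee_rot: [-3.14, 0.001, -1.571]
force: [-0.2, 0.1, -1.3]
width: 0.0684
gripper_force: 15.0
```

```bash
python3 d.py .641 .139 .0854 -1.571
```

```text
d [0.0005 0.0017 0.0051] turn 0.0 q [ 0.51  0.44 -0.2   0.   -0.93 -0.51] t 4.75 tilt [-3.1405e+00  6.0000e-04 -1.5708e+00]
```

To row units: 0.004 m / 0.75 = 0.0053.

>>> jog_arm(segments=[0.06, 0, 0, 0.0053, 0, 0.06, 0, 0, 0.0053, 0, 0.06, 0, 0, 0.0053, 0, 0.06, 0, 0, 0.0053, 0])

```text
t: 5.08
eef_pos: [0.6425, 0.1395, 0.0857]
ee_rot: [-3.141, 0.0, -1.571]
force: [-0.4, 0.4, -0.5]
width: 0.0681
gripper_force: 15.0
```

>>> jog_arm(segments=[0.06, 0, 0, 0.0013, 0, 0.06, 0, 0, 0.0013, 0, 0.06, 0, 0, 0.0013, 0])

```text
t: 5.33
eef_pos: [0.6425, 0.1395, 0.0856]
ee_rot: [-3.141, -0.0, -1.571]
force: [-3.9, -1.2, 5.5]
width: 0.0684
gripper_force: 15.0
```

>>> jog_arm(segments=[0.06, 0, 0, 0.0013, 0, 0.06, 0, 0, 0.0013, 0, 0.06, 0, 0, 0.0013, 0])

```text
t: 5.58
eef_pos: [0.6425, 0.1395, 0.0854]
ee_rot: [-3.141, -0.0, -1.57]
force: [-5.7, 0.3, 11.9]
width: 0.0677
gripper_force: 15.0
```

To row units: -0.0015 m / 0.75 = -0.002.

>>> jog_arm(segments=[0.06, 0, 0, -0.002, 0, 0.06, 0, 0, -0.002, 0, 0.088, 0, 0, -0.002, 0, 0.088, 0, 0, -0.002, 0, 0.088, 0, 0, -0.002, 0, 0.088, 0, 0, -0.002, 0, 0.088, 0, 0, -0.002, 0, 0.088, 0, 0, -0.002, 0])

```text
t: 6.25
eef_pos: [0.6424, 0.1394, 0.0849]
ee_rot: [3.141, -0.0, -1.571]
force: [0.4, -0.6, 0.4]
width: 0.0876
gripper_force: 0.0
```

>>> jog_arm(segments=[0.088, 0, 0, -0.0027, -0.0625, 0.088, 0, 0, -0.0027, -0.125, 0.088, 0, 0, -0.0027, -0.1875, 0.088, 0, 0, -0.0027, -0.25, 0.088, 0, 0, -0.0027, -0.3125, 0.088, 0, 0, -0.0027, -0.375, 0.088, 0, 0, -0.0027, -0.4375, 0.088, 0, 0, -0.0027, -0.5, 0.088, 0, 0, -0.0027, -0.5625, 0.088, 0, 0, -0.0027, -0.625, 0.088, 0, 0, -0.0027, -0.6875, 0.088, 0, 0, -0.0027, -0.75, 0.088, 0, 0, -0.0027, -0.7855, 0.088, 0, 0, -0.0027, -0.7855])

```text
t: 7.42
eef_pos: [0.6425, 0.1395, 0.087]
ee_rot: [3.142, 0.0, 0.003]
force: [0.4, 0.1, -0.0]
width: 0.0875
gripper_force: 0.0
```

>>> jog_arm(segments=[0.06, 0, 0, 0, 0, 0.06, 0, 0, 0, 0, 0.06, 0, 0, 0, 0, 0.06, 0, 0, 0, 0, 0.06, 0, 0, 0, 0, 0.06, 0, 0, 0, 0, 0.06, 0, 0, 0, 0, 0.06, 0, 0, 0, 0], squeeze=5)

```text
t: 8.08
eef_pos: [0.6425, 0.1394, 0.0871]
ee_rot: [3.142, 0.0, -0.0]
force: [-0.0, -0.3, 0.0]
width: 0.0665
gripper_force: 5.0
```

To row units: -0.08 m / 0.75 = -0.1067, -0.04 m / 0.75 = -0.0533.

>>> jog_arm(segments=[0.088, 0, 0, 0, 0, 0.088, 0, 0, 0, 0, 0.088, 0, 0, 0, 0, 0.088, 0, 0, 0, 0, 0.088, 0, 0, 0, 0, 0.088, 0, 0, -0.0533, 0, 0.088, 0, 0, -0.1067, 0, 0.088, 0, 0, -0.1067, 0, 0.088, 0, 0, -0.1067, 0])

```text
t: 8.83
eef_pos: [0.6442, 0.1402, 0.1704]
ee_rot: [-3.139, -0.006, 0.0]
force: [-0.9, 0.8, -0.5]
width: 0.0875
gripper_force: 0.0
```

```bash
python3 d.py .414 -.319 .16 0
```

Run:
```python
from h import *
C=dict(plate=(.641,.139),tree=(.414,-.319))
M['b']=[(.034,.095),(.0195,.085),(.034,.075)];C['b']=(.6425,.1394)
a=arm.grab_frame("side")
crop('side',240,290,320,350,5,'a.png',C,a);crop('side',220,150,300,210,5,'b.png',C,a)
cv2.imwrite('pics/s3.png',np.hstack([cv2.imread('a.png'),cv2.imread('b.png')]))
```

```text
d [-0.2305  0.4592  0.0079] turn 0.0 q [ 0.51  0.37 -0.11  0.   -1.09  1.06] t 8.8333 tilt [-3.139e+00 -5.600e-03  5.000e-04]
```

View pics/s3.png

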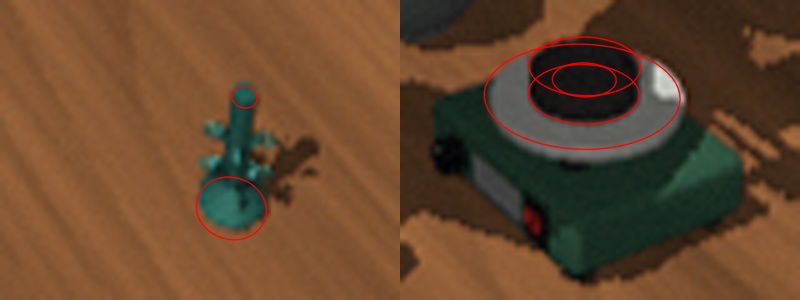

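The base sits on the plate where I measured it; the crop shows it centred at (584,80). The tree's top is at (244,93) and its foot is centred near (233,203). That puts it about 3.5 mm further from the camera than my outline, so I'm taking (.416,-.316).

To row units: 0.456 m / 0.75 = 0.608, -0.228 m / 0.75 = -0.304.

>>> jog_arm(segments=[0.088, -0.304, 0.608, 0, 0, 0.088, -0.304, 0.608, 0, 0, 0.088, -0.304, 0.608, 0, 0, 0.088, -0.304, 0.608, 0, 0, 0.088, -0.304, 0.608, 0, 0, 0.088, -0.304, 0.608, 0, 0, 0.088, -0.304, 0.608, 0, 0, 0.088, -0.304, 0.608, 0, 0, 0.088, -0.304, 0.608, 0, 0, 0.088, -0.304, 0.608, 0, 0, 0.088, -0.304, 0.608, 0, 0, 0.088, -0.304, 0.608, 0, 0, 0.088, -0.304, 0.608, 0, 0, 0.088, -0.304, 0.608, 0, 0, 0.088, -0.304, 0.608, 0, 0, 0.088, -0.304, 0.608, 0, 0])

```text
t: 10.22
eef_pos: [0.4144, -0.316, 0.1663]
ee_rot: [-3.141, 0.001, 0.0]
force: [0.1, 0.0, 0.4]
width: 0.0878
gripper_force: 0.0
```

```bash
python3 d.py .416 -.316 .054 0
```

```text
d [0.0017 0.     0.1123] turn 0.0 q [-0.27  0.16 -0.41 -0.   -1.01  1.85] t 10.2167 tilt [-3.141e+00  1.100e-03  0.000e+00]
```

>>> jog_arm(segments=[0.06, 0.0027, 0, 0.0533, 0, 0.04, 0.0027, 0, 0.1067, 0, 0.03, 0.0027, 0, 0.1333, 0, 0.03, 0.0027, 0, 0.15, 0, 0.03, 0.0027, 0, 0.15, 0, 0.03, 0.0027, 0, 0.15, 0, 0.03, 0.0027, 0, 0.15, 0, 0.03, 0.0027, 0, 0.15, 0], squeeze=5)

```text
t: 10.88
eef_pos: [0.4178, -0.3165, 0.0559]
ee_rot: [3.141, -0.002, 0.001]
force: [-0.1, 0.2, 0.3]
width: 0.0396
gripper_force: 0.0
```

Run:
```python
from h import *
a=arm.grab_frame("side");b=arm.grab_frame("top")
crop('side',240,280,320,340,5,'a.png',None,a);crop('top',310,200,390,260,5,'b.png',None,b)
cv2.imwrite('pics/s4.png',np.hstack([cv2.imread('a.png'),cv2.imread('b.png')]))
print(arm.get_state()['eef_pos'])
```

```text
[ 0.41746143 -0.31661677  0.05573622]
```

View pics/s4.png

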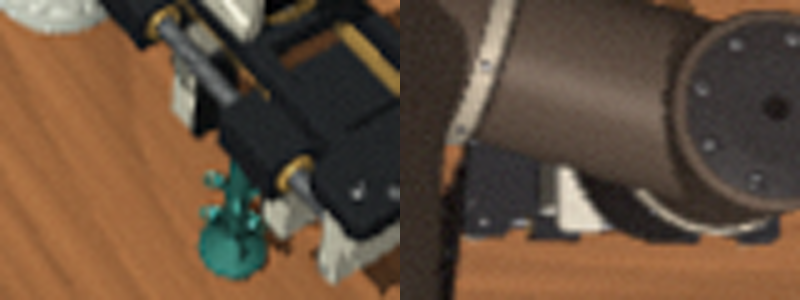

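The tree stands upright at (235,225) with the finger pads either side of it. I'll close on it, then turn 90° and grip again to centre both axes.

>>> jog_arm(segments=[0.005, 0, 0, 0, 0, 0.005, 0, 0, 0, 0, 0.005, 0, 0, 0, 0, 0.005, 0, 0, 0, 0, 0.005, 0, 0, 0, 0, 0.005, 0, 0, 0, 0, 0.005, 0, 0, 0, 0, 0.005, 0, 0, 0, 0, 0.005, 0, 0, 0, 0, 0.03, 0, 0, 0, 0, 0.03, 0, 0, 0, 0, 0.03, 0, 0, 0, 0, 0.03, 0, 0, 0, 0, 0.03, 0, 0, 0, 0], squeeze=4)

```text
t: 12.15
eef_pos: [0.4165, -0.3165, 0.0544]
ee_rot: [-3.141, 0.0, 0.0]
force: [-0.2, 0.7, 0.7]
width: 0.0293
gripper_force: 0.0
```

>>> jog_arm(segments=[0.03, 0, 0, 0, 0.0625, 0.03, 0, 0, 0, 0.125, 0.03, 0, 0, 0, 0.1875, 0.03, 0, 0, 0, 0.25, 0.03, 0, 0, 0, 0.3125, 0.03, 0, 0, 0, 0.375, 0.03, 0, 0, 0, 0.4375, 0.03, 0, 0, 0, 0.5, 0.03, 0, 0, 0, 0.5625, 0.03, 0, 0, 0, 0.625, 0.03, 0, 0, 0, 0.6875, 0.03, 0, 0, 0, 0.75, 0.03, 0, 0, 0, 0.7855, 0.03, 0, 0, 0, 0.7855])

```text
t: 13.32
eef_pos: [0.4165, -0.3165, 0.0545]
ee_rot: [3.141, 0.0, -1.574]
force: [-0.1, 0.4, -0.1]
width: 0.03
gripper_force: 0.0
```

>>> jog_arm(segments=[0.005, 0, 0, 0, 0, 0.005, 0, 0, 0, 0, 0.005, 0, 0, 0, 0, 0.005, 0, 0, 0, 0, 0.005, 0, 0, 0, 0, 0.005, 0, 0, 0, 0, 0.005, 0, 0, 0, 0, 0.005, 0, 0, 0, 0], squeeze=8)

```text
t: 13.98
eef_pos: [0.4166, -0.3165, 0.0545]
ee_rot: [3.142, 0.0, -1.571]
force: [0.8, -0.5, -0.8]
width: 0.0097
gripper_force: 8.0
```

```bash
python3 d.py .6425 .1394 .25 -1.571
```

```text
d [-0.4559 -0.226  -0.1955] turn 0.0 q [-0.27  0.29 -0.54 -0.   -0.74  0.27] t 13.9833 tilt [ 3.1415e+00  1.0000e-04 -1.5706e+00]
```

To row units: -0.456 m / 0.75 = -0.608, -0.21 m / 0.75 = -0.28.

>>> jog_arm(segments=[0.005, 0, 0, -0.0267, 0, 0.005, 0, 0, -0.08, 0, 0.005, 0, 0, -0.1333, 0, 0.005, 0, 0, -0.1867, 0, 0.005, -0.04, -0.02, -0.1867, 0, 0.005, -0.08, -0.04, -0.1867, 0, 0.005, -0.12, -0.06, -0.1867, 0, 0.005, -0.16, -0.08, -0.1867, 0, 0.005, -0.2, -0.1, -0.1867, 0, 0.005, -0.24, -0.12, -0.1867, 0, 0.005, -0.28, -0.14, -0.1867, 0, 0.005, -0.32, -0.16, -0.1867, 0, 0.005, -0.36, -0.18, -0.1867, 0, 0.005, -0.4, -0.2, -0.1867, 0, 0.005, -0.44, -0.22, -0.1867, 0, 0.005, -0.48, -0.24, -0.1867, 0, 0.005, -0.52, -0.26, -0.1867, 0, 0.005, -0.56, -0.28, -0.1867, 0, 0.005, -0.608, -0.3013, -0.1867, 0, 0.005, -0.608, -0.3013, -0.1867, 0])

```text
t: 15.65
eef_pos: [0.6448, 0.1446, 0.1935]
ee_rot: [-3.141, 0.0, -1.567]
force: [0.8, -0.6, -0.7]
width: 0.0095
gripper_force: 8.0
```

>>> jog_arm(segments=[0.005, 0, 0, 0, 0, 0.005, 0, 0, 0, 0, 0.005, 0, 0, 0, 0])

```text
t: 15.9
eef_pos: [0.6422, 0.1387, 0.1945]
ee_rot: [3.141, -0.0, -1.571]
force: [-0.3, -1.0, 0.3]
width: 0.0096
gripper_force: 8.0
```

```bash
python3 d.py .6425 .1394 .1345 -1.571
```

Run:
```python
from h import *
crop('side',210,110,310,210,6,'pics/s5.png',None)
```

```text
d [-0.0007 -0.0004  0.06  ] turn -0.0 q [ 0.51  0.35 -0.08 -0.   -1.15 -0.51] t 15.9 tilt [ 3.1412e+00 -2.0000e-04 -1.5713e+00]
```

View pics/s5.png

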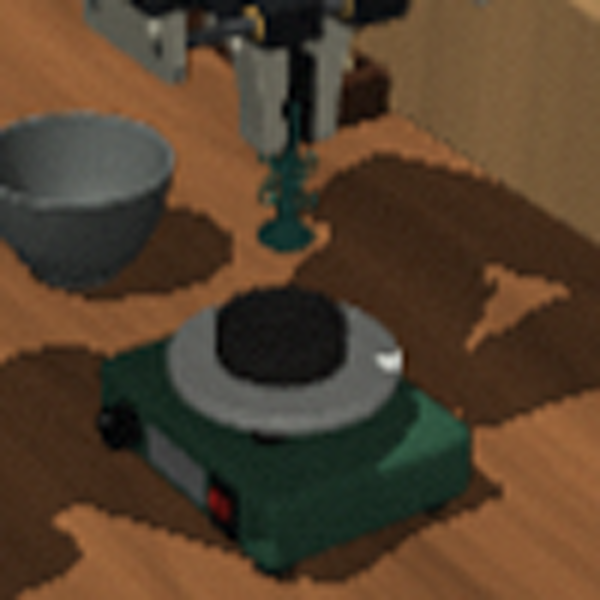

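The tree hangs upright, with its foot at (286,236) above the base at (283,335). I'll lower it.

To row units: 0.057 m / 0.75 = 0.076, 0.056 m / 0.75 = 0.0747.

>>> jog_arm(segments=[0.005, -0.0009, 0, 0.0267, 0, 0.005, -0.0009, 0, 0.0533, 0, 0.005, -0.0009, 0, 0.0667, 0, 0.005, -0.0009, 0, 0.0747, 0, 0.005, -0.0009, 0, 0.076, 0, 0.005, -0.0009, 0, 0.076, 0, 0.005, -0.0009, 0, 0.076, 0])

```text
t: 16.53
eef_pos: [0.6432, 0.1401, 0.1387]
ee_rot: [-3.14, 0.0, -1.571]
force: [0.3, -1.0, -1.3]
width: 0.0097
gripper_force: 8.0
```

>>> jog_arm(segments=[0.005, 0, 0, 0.0027, 0, 0.005, 0, 0, 0.0027, 0, 0.005, 0, 0, 0.0027, 0])

```text
t: 16.78
eef_pos: [0.6427, 0.1402, 0.136]
ee_rot: [-3.141, 0.0, -1.571]
force: [0.2, -0.2, 0.3]
width: 0.0095
gripper_force: 8.0
```

>>> jog_arm(segments=[0.005, 0, 0, 0.0013, 0, 0.005, 0, 0, 0.0013, 0, 0.005, 0, 0, 0.0013, 0])

```text
t: 17.03
eef_pos: [0.6426, 0.1401, 0.1346]
ee_rot: [-3.142, 0.0, -1.571]
force: [0.4, 0.3, 0.0]
width: 0.0089
gripper_force: 8.0
```

To row units: 0.001 m / 0.75 = 0.0013.

>>> jog_arm(segments=[0.005, 0, 0, 0.0013, 0, 0.005, 0, 0, 0.0013, 0, 0.005, 0, 0, 0.0013, 0])

```text
t: 17.28
eef_pos: [0.643, 0.1402, 0.1344]
ee_rot: [-3.14, 0.0, -1.571]
force: [-0.8, -0.9, 5.4]
width: 0.0097
gripper_force: 8.0
```

To row units: -0.06 m / 0.75 = -0.08, -0.03 m / 0.75 = -0.04.

>>> jog_arm(segments=[0.005, 0, 0, -0.0013, 0, 0.005, 0, 0, -0.0013, 0, 0.03, 0, 0, -0.0013, 0, 0.03, 0, 0, -0.0013, 0, 0.03, 0, 0, -0.0013, 0, 0.03, 0, 0, -0.0013, 0, 0.03, 0, 0, -0.04, 0, 0.05, 0, 0, -0.08, 0, 0.088, 0, 0, -0.08, 0, 0.088, 0, 0, -0.08, 0])

```text
t: 18.12
eef_pos: [0.6437, 0.1406, 0.1958]
ee_rot: [-3.138, 0.002, -1.571]
force: [0.5, 1.1, 0.6]
width: 0.0447
gripper_force: 0.0
```

```bash
python3 d.py .445 .143 .15 -1.571
```

Run:
```python
from h import *
C=dict(b=(.6425,.1394))
M['b']=[(.034,.095),(.0195,.085),(.0145,.080),(.005,.154)]
a=arm.grab_frame("side")
crop('side',225,130,300,205,8,'pics/s6.png',C,a)
```

```text
d [-0.0023  0.1989  0.0451] turn 0.0 q [ 0.51  0.35 -0.07  0.   -1.14 -0.51] t 18.1167 tilt [-3.1378e+00  1.8000e-03 -1.5706e+00]
```

View pics/s6.png

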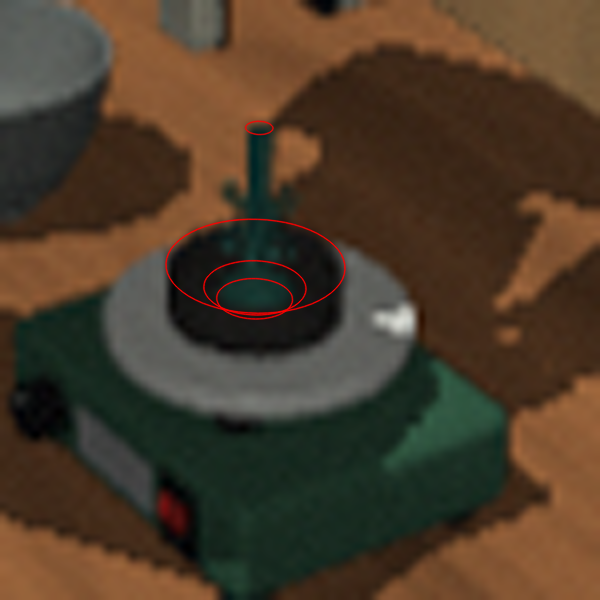

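The tree stands upright in the recess with its trunk top at (259,128), exactly on the model. Next is the flask.

To row units: 0.198 m / 0.75 = 0.264, -0.002 m / 0.75 = -0.0027.

>>> jog_arm(segments=[0.088, -0.0027, 0.264, 0, 0, 0.088, -0.0027, 0.264, 0, 0, 0.088, -0.0027, 0.264, 0, 0, 0.088, -0.0027, 0.264, 0, 0, 0.088, -0.0027, 0.264, 0, 0, 0.088, -0.0027, 0.264, 0.04, 0, 0.088, -0.0027, 0.264, 0.08, 0, 0.088, -0.0027, 0.264, 0.1067, 0, 0.088, -0.0027, 0.264, 0.1067, 0, 0.088, -0.0027, 0.264, 0.1067, 0, 0.088, -0.0027, 0.264, 0.1067, 0])

```text
t: 19.08
eef_pos: [0.4451, 0.1423, 0.1142]
ee_rot: [-3.141, -0.0, -1.571]
force: [-0.4, -0.3, 0.5]
width: 0.0875
gripper_force: 0.0
```

```bash
python3 d.py .445 .143 .05 -1.571
```

Run:
```python
from h import *
a=arm.grab_frame("side");b=arm.grab_frame("top")
C=dict(flask=(.446,.143))
crop('side',165,145,240,220,5,'a.png',C,a);crop('top',165,195,240,270,5,'b.png',C,b)
cv2.imwrite('pics/s7.png',np.hstack([cv2.imread('a.png'),cv2.imread('b.png')]))
```

```text
d [-0.0007  0.0001  0.0642] turn 0.0 q [ 0.73  0.13 -0.59  0.   -0.86 -0.73] t 19.0833 tilt [-3.1413e+00 -3.0000e-04 -1.5705e+00]
```

View pics/s7.png

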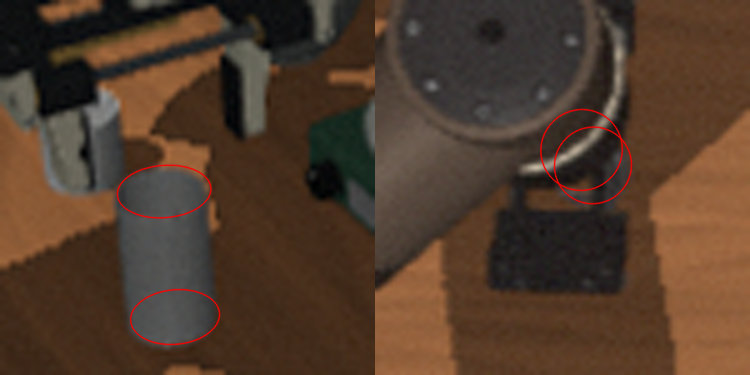

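To row units: 0.064 m / 0.75 = 0.0853, 0.055 m / 0.75 = 0.0733.

>>> jog_arm(segments=[0.088, -0.0009, 0, 0.04, 0, 0.088, -0.0009, 0, 0.0733, 0, 0.088, -0.0009, 0, 0.0853, 0, 0.088, -0.0009, 0, 0.0853, 0, 0.045, -0.0009, 0, 0.0853, 0, 0.045, -0.0009, 0, 0.0853, 0, 0.045, -0.0009, 0, 0.0853, 0, 0.045, -0.0009, 0, 0.0853, 0, 0.045, -0.0009, 0, 0.0853, 0, 0.045, -0.0009, 0, 0.0853, 0, 0.045, -0.0009, 0, 0.0853, 0, 0.045, -0.0009, 0, 0.0853, 0, 0.088, -0.0009, 0, 0.0853, 0, 0.088, -0.0009, 0, 0.0853, 0, 0.088, -0.0009, 0, 0.0853, 0, 0.088, -0.0009, 0, 0.0853, 0], squeeze=5)

```text
t: 20.52
eef_pos: [0.4447, 0.1428, 0.0495]
ee_rot: [-3.142, -0.0, -1.571]
force: [-0.0, -0.7, 0.7]
width: 0.0735
gripper_force: 0.0
```

>>> jog_arm(segments=[0.088, 0, 0, 0, -0.0625, 0.088, 0, 0, 0, -0.125, 0.088, 0, 0, 0, -0.1875, 0.088, 0, 0, 0, -0.25, 0.088, 0, 0, 0, -0.3125, 0.088, 0, 0, 0, -0.375, 0.088, 0, 0, 0, -0.4375, 0.088, 0, 0, 0, -0.5, 0.088, 0, 0, 0, -0.5625, 0.088, 0, 0, 0, -0.625, 0.088, 0, 0, 0, -0.6875, 0.088, 0, 0, 0, -0.75, 0.088, 0, 0, 0, -0.7855, 0.088, 0, 0, 0, -0.7855, 0.088, 0, 0, 0, -0.7855])

```text
t: 21.77
eef_pos: [0.4446, 0.1428, 0.0495]
ee_rot: [3.142, 0.0, -0.002]
force: [0.6, 0.3, 0.1]
width: 0.0876
gripper_force: 0.0
```

>>> jog_arm(segments=[0.045, 0, 0, 0, 0, 0.045, 0, 0, 0, 0, 0.045, 0, 0, 0, 0, 0.045, 0, 0, 0, 0, 0.045, 0, 0, 0, 0, 0.045, 0, 0, 0, 0, 0.045, 0, 0, 0, 0, 0.045, 0, 0, 0, 0, 0.045, 0, 0, 0, 0], squeeze=20)

```text
t: 22.52
eef_pos: [0.4446, 0.1428, 0.0496]
ee_rot: [3.142, 0.0, 0.0]
force: [-0.6, 0.7, 0.3]
width: 0.0517
gripper_force: 20.0
```

```bash
python3 d.py .6425 .1397 .25 0
```

```text
d [ 0.1979  0.0031 -0.2005] turn 0.0 q [ 0.73  0.22 -0.66  0.   -0.69  0.84] t 22.5167 tilt [3.1415e+00 1.0000e-04 1.0000e-04]
```

To row units: 0.198 m / 0.75 = 0.264, -0.18 m / 0.75 = -0.24.

>>> jog_arm(segments=[0.045, 0, 0, -0.04, 0, 0.045, 0, 0, -0.0933, 0, 0.045, 0, 0, -0.1467, 0, 0.045, 0, 0, -0.2, 0, 0.045, 0, 0, -0.24, 0, 0.045, 0, 0, -0.24, 0, 0.045, 0.04, 0.0013, -0.24, 0, 0.045, 0.08, 0.0013, -0.24, 0, 0.045, 0.12, 0.0027, -0.24, 0, 0.045, 0.16, 0.0027, -0.24, 0, 0.045, 0.2, 0.004, -0.24, 0, 0.045, 0.24, 0.004, -0.24, 0, 0.045, 0.264, 0.004, -0.24, 0, 0.045, 0.264, 0.004, -0.24, 0, 0.045, 0.264, 0.004, -0.24, 0, 0.045, 0.264, 0.004, -0.24, 0])

```text
t: 23.85
eef_pos: [0.6417, 0.1396, 0.2282]
ee_rot: [3.141, 0.002, -0.0]
force: [0.1, 0.1, -2.6]
width: 0.0518
gripper_force: 20.0
```

```bash
python3 d.py .6425 .1397 .1346 0
```

Run:
```python
from h import *
C=dict(b=(.6425,.1394),f=(.6425,.1397))
M['b']=[(.034,.095),(.005,.154)];M['f']=[(.026,.18)]
crop('side',225,90,300,190,6,'pics/s8.png',C)
```

```text
d [ 0.001  -0.0001  0.0936] turn -0.0 q [ 0.51  0.33 -0.03 -0.   -1.22  1.06] t 23.85 tilt [ 3.1409e+00  2.3000e-03 -2.0000e-04]
```

View pics/s8.png

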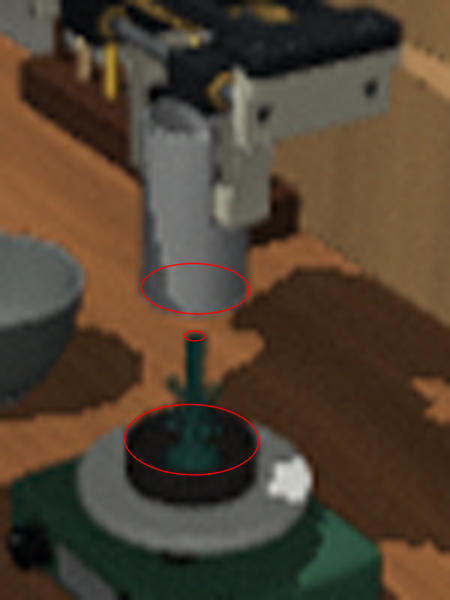

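The flask hangs centred, with its bottom at (195,290) directly above the trunk at (195,337). I'll lower it in stages.

To row units: 0.077 m / 0.75 = 0.1027, 0.07 m / 0.75 = 0.0933.

>>> jog_arm(segments=[0.045, 0, 0, 0, 0, 0.045, 0, 0, 0, 0, 0.045, 0, 0, 0.0133, 0, 0.045, 0, 0, 0.0333, 0, 0.045, 0, 0, 0.0533, 0, 0.045, 0, 0, 0.0733, 0, 0.045, 0, 0, 0.0933, 0, 0.045, 0, 0, 0.1027, 0, 0.045, 0, 0, 0.1027, 0, 0.045, 0, 0, 0.1027, 0, 0.045, 0, 0, 0.1027, 0])

```text
t: 24.82
eef_pos: [0.6432, 0.1401, 0.1536]
ee_rot: [-3.141, -0.001, 0.001]
force: [0.9, -0.6, -1.4]
width: 0.0518
gripper_force: 20.0
```

```bash
python3 d.py .6425 .1397 .1346 0
```

```text
d [-0.0007  0.0004  0.019 ] turn 0.001 q [ 0.51  0.38 -0.13  0.   -1.06  1.06] t 24.8167 tilt [-3.1412e+00 -1.5000e-03  5.0000e-04]
```

To row units: 0.012 m / 0.75 = 0.016, 0.009 m / 0.75 = 0.012.

>>> jog_arm(segments=[0.045, -0.0005, 0.0004, 0.004, 0, 0.045, -0.0005, 0.0004, 0.008, 0, 0.045, -0.0005, 0.0004, 0.012, 0, 0.045, -0.0005, 0.0004, 0.016, 0, 0.045, -0.0005, 0.0004, 0.016, 0, 0.045, -0.0005, 0.0004, 0.016, 0])

```text
t: 25.32
eef_pos: [0.6421, 0.1395, 0.1403]
ee_rot: [3.141, 0.0, 0.0]
force: [0.5, 0.0, -3.2]
width: 0.0516
gripper_force: 20.0
```

>>> jog_arm(segments=[0.045, 0, 0, 0.0027, 0, 0.045, 0, 0, 0.0053, 0, 0.045, 0, 0, 0.0067, 0, 0.045, 0, 0, 0.0067, 0, 0.045, 0, 0, 0.0067, 0])

```text
t: 25.73
eef_pos: [0.6422, 0.1396, 0.1355]
ee_rot: [3.141, 0.0, 0.0]
force: [-0.4, 1.0, -1.7]
width: 0.0519
gripper_force: 20.0
```

>>> jog_arm(segments=[0.045, 0, 0, 0.0013, 0, 0.045, 0, 0, 0.0013, 0, 0.045, 0, 0, 0.0013, 0])

```text
t: 25.98
eef_pos: [0.6423, 0.1396, 0.1347]
ee_rot: [-3.142, -0.0, 0.0]
force: [-0.1, -0.0, -2.4]
width: 0.0515
gripper_force: 20.0
```

To row units: 0.001 m / 0.75 = 0.0013.

>>> jog_arm(segments=[0.045, 0, 0, 0.0013, 0, 0.045, 0, 0, 0.0013, 0, 0.045, 0, 0, 0.0013, 0])

```text
t: 26.23
eef_pos: [0.6425, 0.1396, 0.1345]
ee_rot: [-3.141, -0.001, 0.0]
force: [-1.6, -0.8, 5.1]
width: 0.0517
gripper_force: 20.0
```

The flask is seated at the expected height. I'll release it and rise.

To row units: -0.1 m / 0.75 = -0.1333, -0.07 m / 0.75 = -0.0933.

>>> jog_arm(segments=[0.045, 0, 0, -0.0013, 0, 0.045, 0, 0, -0.0013, 0, 0.088, 0, 0, -0.0013, 0, 0.088, 0, 0, -0.0013, 0, 0.088, 0, 0, -0.0013, 0, 0.088, 0, 0, -0.0013, 0, 0.088, 0, 0, -0.0013, 0, 0.088, 0, 0, -0.04, 0, 0.088, 0, 0, -0.0933, 0, 0.088, 0, 0, -0.1333, 0, 0.088, 0, 0, -0.1333, 0, 0.088, 0, 0, -0.1333, 0])

```text
t: 27.23
eef_pos: [0.6433, 0.14, 0.2363]
ee_rot: [-3.139, -0.004, 0.0]
force: [-0.0, 0.3, -0.1]
width: 0.0877
gripper_force: 0.0
```

```bash
python3 d.py .435 -.155 .15 0
```

Run:
```python
from h import *
C=dict(f=(.6425,.1396),collar=(.435,-.155))
M['f']=[(.026,.175)]
a=arm.grab_frame("side")
crop('side',225,100,300,200,6,'a.png',C,a);crop('side',230,240,280,300,6,'b.png',C,a)
b=cv2.copyMakeBorder(cv2.imread('b.png'),0,240,0,0,0)
cv2.imwrite('pics/s9.png',np.hstack([cv2.imread('a.png'),b]))
```

```text
d [-0.2087  0.2952  0.0847] turn 0.0 q [ 0.51  0.32 -0.02  0.   -1.23  1.06] t 27.2333 tilt [-3.1395e+00 -4.3000e-03  3.0000e-04]
```

View pics/s9.png

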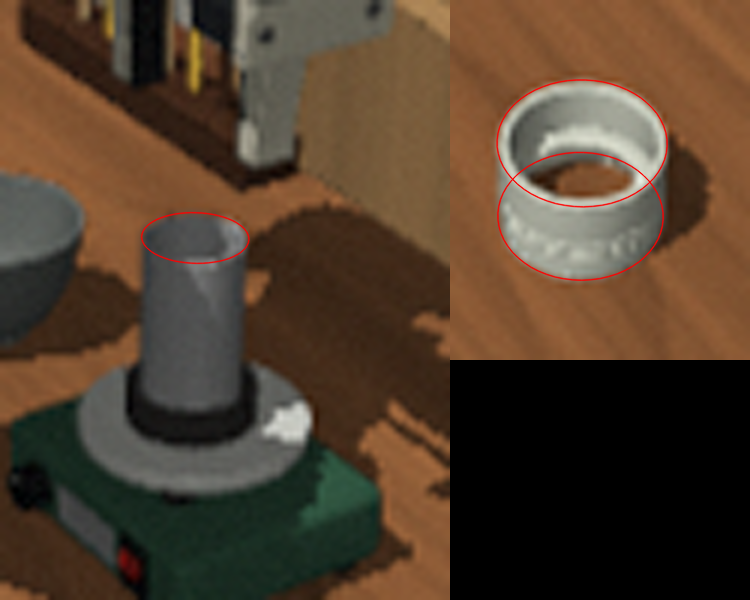

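The flask stands upright in the base with its rim at (195,237). The collar outline fits, with its rim at (582,143). I'll fetch the collar.

Careful with the scale: shifts go in shares of 0.75 m and turns go in shares of 2 rad. That gives: 0.295 m / 0.75 = 0.3933, -0.208 m / 0.75 = -0.2773.

>>> jog_arm(segments=[0.088, -0.2773, 0.3933, 0, 0, 0.088, -0.2773, 0.3933, 0, 0, 0.088, -0.2773, 0.3933, 0, 0, 0.088, -0.2773, 0.3933, 0, 0, 0.088, -0.2773, 0.3933, 0, 0, 0.088, -0.2773, 0.3933, 0, 0, 0.088, -0.2773, 0.3933, 0, 0, 0.088, -0.2773, 0.3933, 0, 0, 0.088, -0.2773, 0.3933, 0, 0, 0.088, -0.2773, 0.3933, 0.0533, 0, 0.088, -0.2773, 0.3933, 0.1067, 0, 0.088, -0.2773, 0.3933, 0.16, 0, 0.088, -0.2773, 0.3933, 0.2, 0, 0.088, -0.2773, 0.3933, 0.2, 0, 0.088, -0.2773, 0.3933, 0.2, 0, 0.088, -0.2773, 0.3933, 0.2, 0])

```text
t: 28.62
eef_pos: [0.4351, -0.1556, 0.0846]
ee_rot: [3.141, -0.0, 0.001]
force: [-0.9, -0.8, 0.6]
width: 0.0876
gripper_force: 0.0
```

```bash
python3 d.py .435 -.155 .018 0
```

```text
d [-0.0001 -0.0006  0.0666] turn 0.001 q [ 0.09  0.16 -0.63  0.   -0.78  1.49] t 28.6167 tilt [ 3.1411e+00 -5.0000e-04  8.0000e-04]
```

To row units: 0.066 m / 0.75 = 0.088, 0.055 m / 0.75 = 0.0733.

>>> jog_arm(segments=[0.088, 0, -0.0007, 0.04, 0, 0.088, 0, -0.0007, 0.0733, 0, 0.088, 0, -0.0007, 0.088, 0, 0.088, 0, -0.0007, 0.088, 0, 0.055, 0, -0.0007, 0.088, 0, 0.055, 0, -0.0007, 0.088, 0, 0.055, 0, -0.0007, 0.088, 0, 0.055, 0, -0.0007, 0.088, 0, 0.055, 0, -0.0007, 0.088, 0, 0.055, 0, -0.0007, 0.088, 0, 0.055, 0, -0.0007, 0.088, 0, 0.088, 0, -0.0007, 0.088, 0, 0.088, 0, -0.0007, 0.088, 0, 0.088, 0, -0.0007, 0.088, 0, 0.088, 0, -0.0007, 0.088, 0], squeeze=5)

```text
t: 29.87
eef_pos: [0.4342, -0.155, 0.0176]
ee_rot: [-3.142, 0.0, 0.0]
force: [0.4, -0.4, -0.0]
width: 0.0855
gripper_force: 0.0
```

>>> jog_arm(segments=[0.088, 0, 0, 0, 0.0625, 0.088, 0, 0, 0, 0.125, 0.088, 0, 0, 0, 0.1875, 0.088, 0, 0, 0, 0.25, 0.088, 0, 0, 0, 0.3125, 0.088, 0, 0, 0, 0.375, 0.088, 0, 0, 0, 0.4375, 0.088, 0, 0, 0, 0.5, 0.088, 0, 0, 0, 0.5625, 0.088, 0, 0, 0, 0.625, 0.088, 0, 0, 0, 0.6875, 0.088, 0, 0, 0, 0.75, 0.088, 0, 0, 0, 0.7855, 0.088, 0, 0, 0, 0.7855, 0.088, 0, 0, 0, 0.7855])

```text
t: 31.12
eef_pos: [0.4342, -0.155, 0.0175]
ee_rot: [3.141, -0.0, -1.568]
force: [0.8, 0.2, -0.6]
width: 0.0876
gripper_force: 0.0
```

>>> jog_arm(segments=[0.055, 0, 0, 0, 0, 0.055, 0, 0, 0, 0, 0.055, 0, 0, 0, 0, 0.055, 0, 0, 0, 0, 0.055, 0, 0, 0, 0, 0.055, 0, 0, 0, 0, 0.055, 0, 0, 0, 0, 0.055, 0, 0, 0, 0], squeeze=15)

```text
t: 31.78
eef_pos: [0.4343, -0.155, 0.0176]
ee_rot: [-3.142, -0.0, -1.571]
force: [0.4, -0.3, -0.4]
width: 0.0657
gripper_force: 15.0
```

```bash
python3 d.py .6425 .1396 .25 -1.571
```

```text
d [-0.2945 -0.2083 -0.2324] turn 0.0 q [ 0.09  0.27 -0.71  0.   -0.6  -0.09] t 31.7833 tilt [-3.1415 -0.     -1.5707]
```

To row units: -0.2945 m / 0.75 = -0.3927, -0.215 m / 0.75 = -0.2867.

>>> jog_arm(segments=[0.055, 0, 0, -0.04, 0, 0.055, 0, 0, -0.0933, 0, 0.055, 0, 0, -0.1467, 0, 0.055, 0, 0, -0.2, 0, 0.055, 0, 0, -0.2533, 0, 0.055, 0, 0, -0.2867, 0, 0.055, -0.0387, -0.028, -0.2867, 0, 0.055, -0.0787, -0.056, -0.2867, 0, 0.055, -0.1173, -0.0827, -0.2867, 0, 0.055, -0.1573, -0.1107, -0.2867, 0, 0.055, -0.196, -0.1387, -0.2867, 0, 0.055, -0.236, -0.1667, -0.2867, 0, 0.055, -0.2747, -0.1947, -0.2867, 0, 0.055, -0.3147, -0.2227, -0.2867, 0, 0.055, -0.3533, -0.2493, -0.2867, 0, 0.055, -0.3927, -0.2777, -0.2867, 0, 0.055, -0.3927, -0.2777, -0.2867, 0, 0.055, -0.3927, -0.2777, -0.2867, 0, 0.055, -0.3927, -0.2777, -0.2867, 0])

```text
t: 33.37
eef_pos: [0.6421, 0.1396, 0.2317]
ee_rot: [3.14, -0.001, -1.57]
force: [-0.3, -0.2, -0.4]
width: 0.0655
gripper_force: 15.0
```

>>> jog_arm(segments=[0.055, 0, 0, 0.0133, 0, 0.055, 0, 0, 0.0333, 0, 0.055, 0, 0, 0.0467, 0, 0.055, 0, 0, 0.0467, 0, 0.055, 0, 0, 0.0467, 0, 0.055, 0, 0, 0.0467, 0])

```text
t: 33.87
eef_pos: [0.6428, 0.1392, 0.1982]
ee_rot: [-3.141, 0.0, -1.571]
force: [0.0, -0.7, -0.8]
width: 0.0653
gripper_force: 15.0
```

```bash
python3 d.py .6425 .1396 .1786 -1.571
```

Run:
```python
from h import *
C=dict(f=(.6425,.1396))
M['f']=[(.026,.175),(.033,.180)]
crop('side',225,80,300,200,5,'pics/s10.png',C)
```

```text
d [-0.0004  0.0003  0.0196] turn -0.0 q [ 0.51  0.35 -0.07  0.   -1.15 -0.51] t 33.8667 tilt [-3.1408e+00  1.0000e-04 -1.5710e+00]
```

View pics/s10.png

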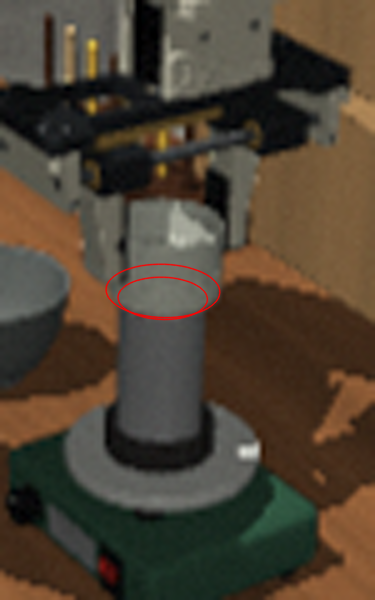

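The collar is above the flask. Its right edge at x=220 matches the model, and the flask rim matches at (118–207, 298). I'll insert it slowly.

To row units: 0.008 m / 0.75 = 0.0107, 0.006 m / 0.75 = 0.008.

>>> jog_arm(segments=[0.055, -0.0004, 0.0004, 0.004, 0, 0.055, -0.0004, 0.0004, 0.008, 0, 0.055, -0.0004, 0.0004, 0.0107, 0, 0.055, -0.0004, 0.0004, 0.0107, 0, 0.055, -0.0004, 0.0004, 0.0107, 0])

```text
t: 34.33
eef_pos: [0.6422, 0.1398, 0.1894]
ee_rot: [3.141, -0.0, -1.571]
force: [0.3, -0.0, -0.3]
width: 0.0653
gripper_force: 15.0
```

>>> jog_arm(segments=[0.055, 0, 0, 0.004, 0, 0.055, 0, 0, 0.008, 0, 0.055, 0, 0, 0.012, 0, 0.055, 0, 0, 0.012, 0, 0.055, 0, 0, 0.012, 0])

```text
t: 34.75
eef_pos: [0.6421, 0.1397, 0.1802]
ee_rot: [3.141, -0.0, -1.571]
force: [-0.1, -1.0, -1.0]
width: 0.0657
gripper_force: 15.0
```

>>> jog_arm(segments=[0.055, 0, 0, 0.002, 0, 0.055, 0, 0, 0.002, 0, 0.055, 0, 0, 0.002, 0])

```text
t: 35.0
eef_pos: [0.6423, 0.1398, 0.1791]
ee_rot: [-3.142, -0.0, -1.571]
force: [-0.3, 0.2, -0.9]
width: 0.0655
gripper_force: 15.0
```

To row units: 0.0015 m / 0.75 = 0.002.

>>> jog_arm(segments=[0.055, 0, 0, 0.002, 0, 0.055, 0, 0, 0.002, 0, 0.055, 0, 0, 0.002, 0, 0.055, 0, 0, 0.002, 0])

```text
t: 35.33
eef_pos: [0.6425, 0.1399, 0.1785]
ee_rot: [-3.14, 0.0, -1.571]
force: [-1.0, 0.6, 6.1]
width: 0.0658
gripper_force: 15.0
```

Seated at .1785, against .1786 expected. I'll release it and retreat.

To row units: -0.11 m / 0.75 = -0.1467, -0.07 m / 0.75 = -0.0933.

>>> jog_arm(segments=[0.055, 0, 0, -0.0013, 0, 0.055, 0, 0, -0.0013, 0, 0.088, 0, 0, -0.0013, 0, 0.088, 0, 0, -0.0013, 0, 0.088, 0, 0, -0.0013, 0, 0.088, 0, 0, -0.0013, 0, 0.088, 0, 0, -0.0013, 0, 0.088, 0, 0, -0.04, 0, 0.088, 0, 0, -0.0933, 0, 0.088, 0, 0, -0.1467, 0, 0.088, 0, 0, -0.1467, 0, 0.088, 0, 0, -0.1467, 0])

```text
t: 36.33
eef_pos: [0.6435, 0.1403, 0.291]
ee_rot: [-3.136, 0.002, -1.571]
force: [-0.4, -1.0, -1.1]
width: 0.0875
gripper_force: 0.0
```

Run:
```python
from h import *
C=dict(f=(.6425,.1397))
M['f']=[(.033,.161),(.033,.203)]
crop('side',225,80,300,200,5,'pics/s11.png',C)
```

```text
(no output)
```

View pics/s11.png

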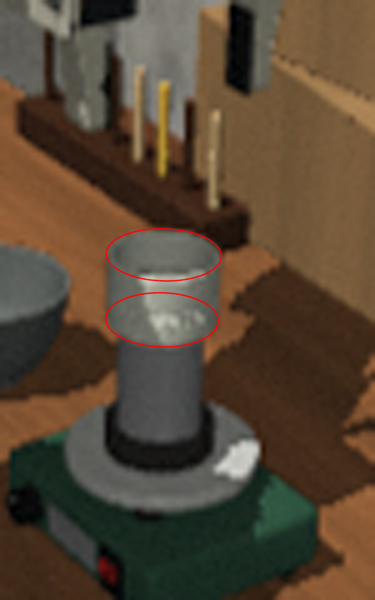

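The collar sits level and fully home, with its rim at (163,255) and underside at (162,320), both on the model. I'll hand it in.

>>> jog_arm(segments=[0.088, 0, 0, 0, 0, 0.088, 0, 0, 0, 0, 0.088, 0, 0, 0, 0], quiet=true)

```text
ok
```

```bash
python3 -c "
from station import arm
print(arm.job_done())"
```

```text
the job is handed in; nothing more can be done
None
```

The base, wax tree, tall flask and collar were stacked on the vibrator in order and released. Every picture and contact height matched the model, and I handed the job in at about 37 s; the hand-in gave no pass or fail result.

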